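# True up the post of a test-tube rack with a try square

## Task

The post of the mint-green test-tube rack being repaired is freshly glued and leans in over its base board. Pick up the try square and press it into the corner between board and post, along the middle of the board, with the wooden stock flat down on the board and the blade edge against the post, until the post stands fully upright and both faces touch. Finish while still gripping the square and pressing it lightly against both, and leave everything else on the bench alone.

Things in the scene. Friction and masses are not known exactly. Their poses are not given: they have to be found in the camera images.
- square: Try square, about 160 g, standing on its stock. Dark wooden stock 137 long (x), 22 wide (y), 32 high (z), from x = -67 to +70; steel blade 24 wide (x), 4 thick (y), from the -x end up to 95 above the underside, its outer edge at x = -70 (3 proud of the stock). Origin: on the underside, 70 from either end; +x along the stock away from the blade, z up. Best gripped across the 22 at x = +15.
- grip (a point): Point to grip on the square's stock: x = +15 (so 85 from the blade's outer edge), y = 0, 22 above its underside; axes as the square's.
- heel (a point): Outer bottom corner of the square: x = -70 of the square, at its underside; axes as the square's. It is this point that goes into the rack's corner.
- blade_top (a point): Top end of the blade's outer edge, 95 above the square's underside; axes as the square's.
- rack: Mint-green base board of the rack under repair, fixed to the bench: 220 long (x), 70 wide (y), 20 thick (z), flat, its top at 20. Origin: centre of the underside; z up. The post stands near its -x end; +x points from the post along the board. When seated, the square's x axis points the same way.
- corner (a point): The inner corner, where the post's inner face meets the board's top, in the middle of the width: x = -84 of the board, 20 above the bench; axes as the board's. It is the hinge line of the post.
- post (a joint): Lean of the mint-green post towards +x of the board, rad: 0 = upright (a firm stop), 0.04 to 0.12 at the start. Post 20 thick (x), 44 wide (y), its cap 24 x 48, 127 tall; its flat inner face passes through point corner, about which it hinges. Tacky: it stays where it is left and yields to about 1.5 N at 80 above the board.
- sponge: yellow sponge block, 75 x 50 x 25 (mm); a bystander, not to be disturbed. Origin: centre of the underside.
- marker: white and red marker pen lying down, 130 long, 17 thick (mm); a bystander, not to be disturbed. Origin: centre of the underside.
- amber: brown glass bottle, 68 diameter, 160 tall (mm); a bystander, not to be disturbed. Origin: centre of the underside.
- bluebottle: blue plastic bottle, 64 diameter, 170 tall (mm); a bystander, not to be disturbed. Origin: centre of the underside.
- glue: pale white glue bottle with orange cap, 44 diameter, 100 tall (mm); a bystander, not to be disturbed. Origin: centre of the underside.
- beaker: clear beaker, 68 diameter, 85 tall (mm); a bystander, not to be disturbed. Origin: centre of the underside.
- rail: loose mint-green top rail with five holes, 45 x 200 x 12, lying flat (mm); a bystander, not to be disturbed. Origin: centre of the underside.
Things that resemble listed ones, but are neither listed nor needed, are in the scene too. What is shaped like the rack but red or yellow is not meant.

How it is judged:
On the way:
1. the square is gripped and lifted clear of the bench (height (world z) of square above 0.04 m and contact force between the fingers and square above 2 N), for 0.2 s.
At the end, for the whole second after the job is handed in: Square still gripped (over 2 N) and still; stock presses board (0.5 N), blade presses post (0.5 N); post upright within 0.015 rad; square upright within 0.04, along board within 0.1 rad; heel within 4 mm of corner (15 mm across the board), blade top within 4 mm of upright (contact force between the fingers and square above 2 N and contact force between square_c0 and rack_c0 above 0.5 N and contact force between square_c1 and post above 0.5 N and value of joint post below 0.015 rad and angle between square's own z axis and vertical below 0.04 rad and angle between the x axis of square and the x axis of rack, either way round below 0.1 rad and x of heel in the frame of corner between -0.003 and 0.004 m and z of heel in the frame of corner between -0.003 and 0.003 m and y of heel in the frame of corner between -0.015 and 0.015 m and x of grip in the frame of corner above 0.05 m and x of blade_top in the frame of corner below 0.004 m and linear speed of square below 0.01 m/s); the arm keeps its last pose, push and grip.
It fails at once if a bystander is moved by more than 20 mm (distance of any of sponge, marker, amber, bluebottle, glue, beaker, rail from where it was at the start of the episode above 0.02 m).
It also fails if it takes over 54 s, if anything falls off the work surface, if the arm or the gripper's body presses on something with over 40 N, if the wrist force passes 120 N, or if a joint passes its speed limit or range.

## Robot

A 6-joint arm with a two-finger parallel gripper is mounted at the origin on the work surface. World frame = base frame: x ahead of the robot, y to its left, z up, the work surface at z = 0. Lengths are in m, angles in rad, forces in N, time in s.
With the tool pointing down it reaches from about 0.375 to 0.75 m from the base axis. Payload 9 kg.
Tool frame: the origin (TCP) lies midway between the tips of the shut fingers; the grasp point (between the pads) lies 19 mm behind it (arm.grip_point_offset is the distance from the TCP to the grasp point, in m); z points along the fingers, y is the line along which they close (so a half turn about z gives the same grasp; the last joint's range is limited). The gripper opens to 85 mm and grips with 20 to 120 N. Pads are 22 mm wide; open, the fingers measure 114 mm over their backs; the gripper's body (76 mm by 85 mm) begins 54 mm behind the grasp point. The pads swing forward as they close: fully open they stand 13 mm farther back than shut.
Start: joints at [-0.218, 0.104, 0.097, 1.564, 0, 1.353], TCP at [0.6, 0, 0.207] pointing down, gripper open.
Joint ranges: [-2.99, 2.99], [-0.84, 1.86], [-1.1, 1.16], [-1.84, 2.11], [-1.51, 1.56], [-3.14, 3.14]. Speed limits (rad/s): [2.22, 2.22, 2.57, 3.14, 3.14, 3.14].

## Interface

Orientations are given as a rotation vector (axis times angle).
In Python, from station import arm gives the robot as it stands.
- The arm moves only by the shell command python3 -m pendant 'ROWS'. ROWS is JSON, one flat list of numbers, 5 for each row, row after row: the finger opening in cm, from 0 to 8.54, then the shift along the world's x, y, z in cm, then the turn about the world's z in rad. In form: [claw, x, y, z, turn, claw, x, y, z, turn, ...]. A call has 1 to 10 rows; each row shifts and turns the commanded pose from where the row before left it; what a row does not reach is not made up. A row lasts 1/8 s, in which the tool goes at most 62.5 mm and 10.7 degrees, less where a joint would pass 70% of its speed; a pose out of reach is approached as far as the arm can. A call is refused whole if a number of a shift passes 6.25 or a number of a turn 0.188, either way. A call with a gripper value outside its range is refused whole. The fingers move at their own pace and stop on an object; the grip force is fixed at half the most. Time passes only in rows, so rows that do not move let the fingers close. It gives the time, the measured TCP pose, the force, the opening and the grip force at its end, in the units of the state.
- arm.read_state(): the state, without advancing time (a new reading comes with each control period).
- arm.camera(name): name is "scene" or "side" or "wrist"; returns (picture, depth): 480x640x3 uint8, blue, green, red; 480x640 float32, m along the optical axis (not along the pixel's ray), 0 where there is no reading.
- arm.calibration(name): a dict with "fx", "fy", "cx", "cy" (pixels), "R" (3x3) and "t" (3): a world point X has camera coordinates R X + t. Camera axes: x right, y down, z forward; pixel columns grow to the right and rows downward; lengths in m; the calibration is good to about 2 mm. A picture is of the moment at which its call begins: read the wrist's pose just before it. calibration takes no time and is no camera call; for the wrist camera it gives the pose at the moment of the call.
- arm.finish_job(): hands the job in; it is judged then, once.
Trained networks look in the newest picture that a camera, given by its name, has taken for a name from the list of things; names that differ only in an ending like _2 or _b are one class to them, and where a whole thing is asked for, a point or a joint stands for the part that bears it (a point fixed in the world has none). Each returns a list of dicts, best first, with "p" (0 to 1); they miss things now and then, are a little off and sometimes report something else, mostly with a low value. They report only what shows in the picture. A call takes as long as a camera call. They do not tell look-alikes from the thing itself.
- arm.find_in(camera, query): "rect" ([left, top, width, height] in pixels, round what is visible of it).
- arm.outline_of(camera, query): "region" (480x640 bool, what is visible of it) and "rect" ([left, top, width, height] in pixels, round what is visible of it).
The state is a dict: "time": time; "joint_pos": joint angles; "dq": joint speeds; "tau": joint torques, N m; "tool_pos": TCP position; "tcp_rot": TCP orientation; "force": force on the tool from outside, world axes, zero at the start; "wrist_torque": the same for the moment, N m; "opening": finger opening in m; "grasp_force": force on a finger pad.
Only numpy, scipy, OpenCV 4.12 (cv2) and the standard library are available. Lean on these libraries where they do the work, as an engineer would, in place of code of your own. Each camera call takes 0.05 s, during which the arm holds its last target. There are 200 camera calls.

## Working session

There is one attempt and no reset: what is moved stays moved. The work goes in short steps, Python scripts to look and compute and a shell command to move; the robot and the scene stay as the last step left them, time stands still between calls to the robot, and variables do not carry over. Pictures are saved under pics/ and viewed, at most 10 in all, crops included, and the job is handed in when it is done.

```bash
ls; mkdir -p pics; cat > h.py <<'E'
import numpy as np, cv2
from station import arm
def cloud(name, depth, cal=None):
    c=cal or arm.calibration(name); v,u=np.mgrid[0:480,0:640]
    P=np.stack([(u-c["cx"])/c["fx"]*depth,(v-c["cy"])/c["fy"]*depth,depth],-1)
    return (P-np.array(c["t"]))@np.array(c["R"])   # R^T(P-t)
E
python3 - <<'E'
from h import *
s=arm.read_state(); print(s)
ims=[]
for n in("scene","side"):
    im,d=arm.camera(n); cv2.imwrite(f"pics/{n}0.png",im); np.savez(f"{n}0.npz",im=im,d=d)
    for q in("square","rack","post"):
        for r in arm.find_in(n,q)[:4]: print(n,q,r)
    c=arm.calibration(n); print(-np.array(c["R"]).T@np.array(c["t"]))
E
```

```text
pics
{'time': 0.0, 'joint_pos': array([-2.17696906e-01,  1.04697312e-01,  9.64408558e-02,  1.56388567e+00,
       -1.34369867e-05,  1.35316078e+00]), 'dq': array([-1.35710684e-03,  5.46676774e-05,  9.38192619e-04,  6.31801349e-05,
        2.92574080e-04, -1.32917053e-03]), 'tau': array([ 7.03431251e-04, -5.56934094e+01,  5.03644359e+01,  1.70058967e-02,
       -2.22691165e-04, -8.28643181e-07]), 'tool_pos': array([5.99629382e-01, 8.88618701e-05, 2.06007869e-01]), 'tcp_rot': array([-2.22071221e+00, -2.22057597e+00,  1.15411231e-03]), 'force': array([-0.20269512, -0.10126104,  0.5883773 ]), 'wrist_torque': array([-0.02371574, -0.01111169, -0.02866803]), 'grasp_force': 0.0, 'opening': 0.08492160423305764}
scene square {'rect': [225.5, 256.2, 10.4, 42.7], 'p': 0.74}
scene rack {'rect': [387.9, 160.8, 40.9, 48.3], 'p': 0.91}
scene rack {'rect': [384.2, 212.8, 31.8, 53.7], 'p': 0.9}
scene post {'rect': [395.1, 213.1, 21.4, 46.1], 'p': 0.94}
scene post {'rect': [249.3, 201.4, 19.4, 44.7], 'p': 0.79}
scene post {'rect': [406.4, 162.0, 22.4, 41.8], 'p': 0.61}
[ 1.60972328 -0.37153636  0.92038133]
side square {'rect': [341.8, 314.2, 72.8, 35.9], 'p': 0.7}
side rack {'rect': [211.7, 271.1, 100.3, 70.0], 'p': 0.89}
side rack {'rect': [142.9, 131.3, 85.9, 70.2], 'p': 0.88}
side rack {'rect': [251.7, 155.3, 88.1, 59.4], 'p': 0.76}
side rack {'rect': [343.3, 317.3, 70.0, 31.2], 'p': 0.61}
side post {'rect': [214.0, 134.7, 11.9, 49.6], 'p': 0.73}
side post {'rect': [321.6, 152.5, 16.2, 52.0], 'p': 0.68}
side post {'rect': [301.0, 271.5, 14.2, 52.3], 'p': 0.63}
side post {'rect': [437.0, 249.5, 33.5, 44.5], 'p': 0.52}
[ 0.16562297 -0.93285772  1.08127289]
```

View pics/scene0.png

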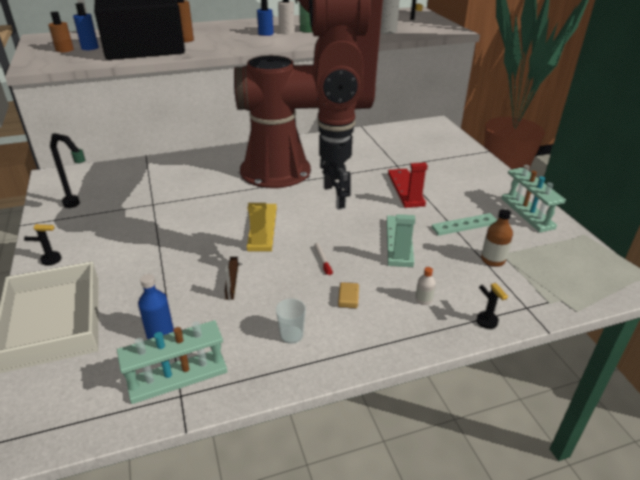

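View pics/side0.png

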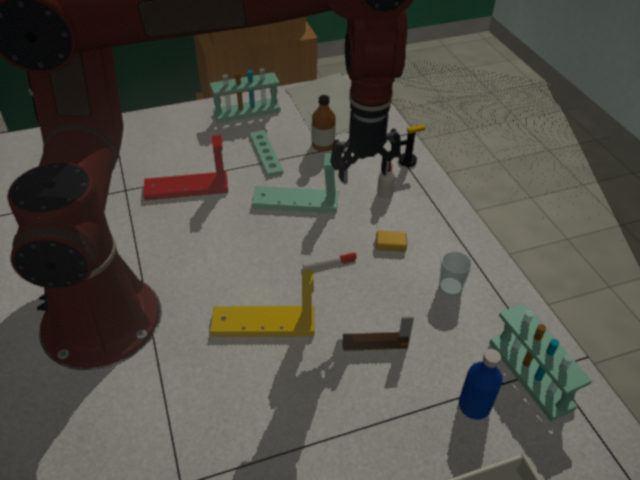

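Side picture: the candidates shaped like the rack are red (187,170), yellow (262,305) and mint-green (295,185). The mint one fits the description. The square is at (377,337), with its blade at the right-hand end (405,328). I'll confirm both in one crop and measure.

```bash
python3 - <<'E'
from h import *
D={n:np.load(f"{n}0.npz") for n in("scene","side")}
im=D["side"]["im"]; cr=im[130:360,240:440]; cv2.imwrite("pics/crop1.png",cv2.resize(cr,None,fx=2.6,fy=2.6,interpolation=cv2.INTER_CUBIC))
for n in D:
    C=cloud(n,D[n]["d"]); np.save(n+"C.npy",C); im=D[n]["im"]; d=D[n]["d"]
    hsv=cv2.cvtColor(im,cv2.COLOR_BGR2HSV)
    box={"scene":{"rack":(380,205,40,65),"square":(222,248,18,55)},"side":{"rack":(248,150,95,65),"square":(338,310,80,45)}}[n]
    for k,(l,t,w,h) in box.items():
        sl=(slice(t,t+h),slice(l,l+w)); H=hsv[sl]; P=C[sl]; ok=d[sl]>0
        if k=="rack": m=ok&(H[...,0]>60)&(H[...,0]<95)&(H[...,1]>60)
        else: m=ok&(P[...,2]>0.012)
        P=P[m]; print(n,k,m.sum(),"lo",np.percentile(P,2,0).round(4),"hi",np.percentile(P,98,0).round(4))
        Q=P[(P[:,2]>0.012)&(P[:,2]<(0.03 if k=="rack" else .04))]
        (c,sz,a)=cv2.minAreaRect(Q[:,:2].astype(np.float32)*1000); print("  low part",c,sz,a, len(Q), np.median(Q[:,2]))
        U=P[P[:,2]>(0.05)]; 
        if len(U): print("  high", np.percentile(U,2,0).round(4),np.median(U,0).round(4),np.percentile(U,98,0).round(4))
E
```

```text
scene rack 268 lo [0.5955 0.1757 0.0287] hi [0.6191 0.2088 0.1278]
  low part (597.364990234375, 188.21482849121094) (47.87737274169922, 22.88142967224121) 24.816791534423828 8 0.027632981912052962
  high [0.5955 0.1768 0.0524] [0.6046 0.1872 0.0884] [0.6168 0.2081 0.128 ]
scene square 431 lo [ 0.4783 -0.2786  0.0139] hi [ 0.6107 -0.2264  0.0955]
  low part (543.9406127929688, -253.0095977783203) (22.57086944580078, 143.12086486816406) 73.90728759765625 358 0.03310954930938513
  high [ 0.5857 -0.2735  0.0516] [ 0.6043 -0.2694  0.0793] [ 0.6109 -0.2637  0.0981]
side rack 1919 lo [0.422  0.1675 0.0094] hi [0.602  0.4442 0.1498]
  low part (541.7515258789062, 311.12652587890625) (260.92559814453125, 215.3059539794922) 71.7567138671875 1473 0.0210276402379826
  high [0.5279 0.014  0.0519] [0.5904 0.1803 0.1157] [0.6022 0.2176 0.2993]
side square 1164 lo [ 0.4747 -0.2788  0.0132] hi [ 0.6058 -0.23    0.0944]
  low part (541.3060302734375, -251.96322631835938) (29.834712982177734, 140.7927703857422) 74.60457611083984 938 0.03154448333689806
  high [ 0.5848 -0.2741  0.0516] [ 0.5961 -0.2695  0.0754] [ 0.6076 -0.2647  0.098 ]
```

View pics/crop1.png

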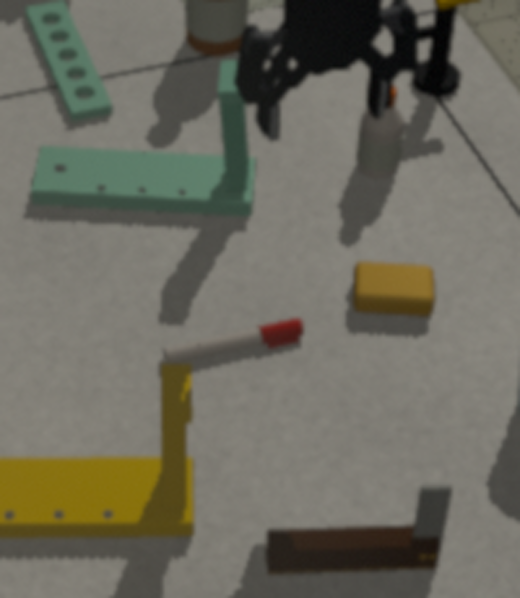

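The crop shows the mint rack with its post at the right-hand (world +x) end, leaning in over the board. It also shows the square, with its blade at the right-hand end too. I'll move above the square's grip point, then measure the rack.

```bash
python3 -m pendant '[8.5,-1,-3.5,0,0.184,8.5,-1,-3.5,0,0.184,8.5,-1,-3.5,0,0.184,8.5,-1,-3.5,0,0.184,8.5,-1,-3.5,0,0.184,8.5,-1,-3.5,0,0.184,8.5,-1.2,-3.8,0,0.184,8.5,0,0,0,0]'
python3 - <<'E'
from h import *
print(arm.read_state()["joint_pos"].round(3))
for n in("wrist","side","scene"):
    cal=arm.calibration(n); im,d=arm.camera(n); C=cloud(n,d,cal)
    cv2.imwrite(f"pics/{n}1.png",im); np.savez(n+"1.npz",im=im,d=d,C=C)
    hsv=cv2.cvtColor(im,cv2.COLOR_BGR2HSV); ok=d>0
    if n!="scene":
        m=ok&(C[...,2]>.012)&(C[...,2]<.04)&(abs(C[...,0]-.543)<.09)&(abs(C[...,1]+.25)<.05)
        P=C[m]; c,sz,a=cv2.minAreaRect(P[:,:2].astype(np.float32)*1000); print(n,"stock",len(P),np.round(c,1),np.round(sz,1),round(a,1))
        m=ok&(C[...,2]>.05)&(C[...,2]<.11)&(abs(C[...,0]-.593)<.04)&(abs(C[...,1]+.265)<.03)
        if m.sum(): print("  blade",np.percentile(C[m],[2,50,98],axis=0).round(4).tolist())
    if n!="wrist":
        m=ok&(C[...,0]>.38)&(C[...,0]<.66)&(C[...,1]>.12)&(C[...,1]<.27)&(hsv[...,0]>60)&(hsv[...,0]<100)&(hsv[...,1]>40)
        P=C[m&(C[...,2]>.015)&(C[...,2]<.026)]; c,sz,a=cv2.minAreaRect(P[:,:2].astype(np.float32)*1000)
        print(n,"board",len(P),np.round(c,1),np.round(sz,1),round(a,1),P[:,2].mean().round(4))
        P=C[m&(C[...,2]>.035)]; print("  post",len(P))
        for z in np.arange(.04,.15,.02):
            q=P[abs(P[:,2]-z)<.01]; 
            if len(q): print("   ",z.round(2),np.percentile(q[:,:2],[3,50,97],axis=0).round(4).tolist())
E
```

```text
time: 1.4
tool_pos: [0.5272, -0.2502, 0.2066]
tcp_rot: [-0.445, -3.11, 0.0]
force: [0.6, 1.0, -0.2]
opening: 0.0851
grasp_force: 0.0
[-0.667  0.054  0.044  1.561 -0.    -0.383]
wrist stock 3570 [ 538.6 -252.6] [ 22.2 136.7] 73.9
  blade [[0.5839, -0.2728, 0.0537], [0.5874, -0.267, 0.0934], [0.607, -0.2639, 0.0951]]
side stock 934 [ 541.  -252.6] [ 30.9 140.4] 73.3
  blade [[0.5849, -0.2746, 0.0517], [0.5962, -0.2698, 0.0766], [0.6075, -0.2639, 0.0992]]
side board 1224 [516.2 230.9] [ 74.9 217.3] 66.9 0.0213
  post 402
    0.04 [[0.5852, 0.1718], [0.5958, 0.1791], [0.6157, 0.2027]]
    0.06 [[0.5835, 0.1733], [0.5952, 0.1794], [0.6068, 0.1888]]
    0.08 [[0.5835, 0.1723], [0.592, 0.1794], [0.5996, 0.1832]]
    0.1 [[0.5828, 0.1746], [0.5911, 0.1806], [0.6029, 0.1886]]
    0.12 [[0.5809, 0.1741], [0.5895, 0.1803], [0.604, 0.192]]
    0.14 [[0.5776, 0.1742], [0.589, 0.1845], [0.6048, 0.2191]]
scene board 432 [520.3 229.4] [ 65.9 222.5] 68.1 0.0213
  post 671
    0.04 [[0.596, 0.1747], [0.6118, 0.1924], [0.6217, 0.2124]]
    0.06 [[0.6006, 0.1769], [0.6104, 0.1936], [0.6202, 0.2144]]
    0.08 [[0.5919, 0.1757], [0.6081, 0.1935], [0.6178, 0.2125]]
    0.1 [[0.5944, 0.1765], [0.6055, 0.193], [0.6153, 0.2124]]
    0.12 [[0.5938, 0.1786], [0.605, 0.195], [0.6138, 0.2125]]
    0.14 [[0.5857, 0.1772], [0.6037, 0.1947], [0.6149, 0.2141]]
```

View pics/wrist1.png

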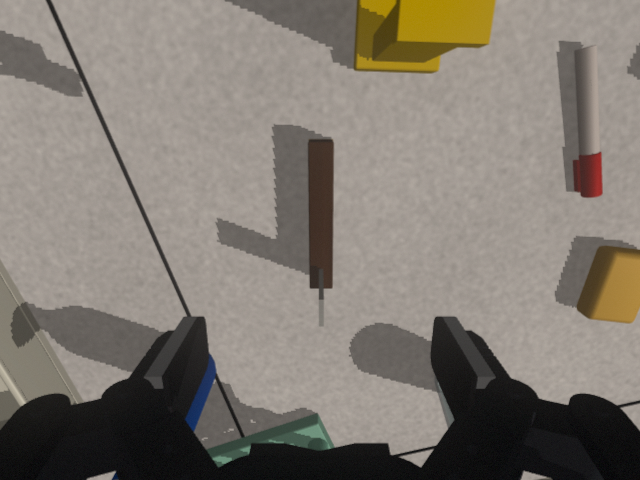

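The wrist view shows the stock from (320,140) to (320,288), centred between the fingers, with the blade at (320,310). The yaw matches within 0.3°. I'll go down and grip.

```bash
python3 -m pendant '[8.5,-0.15,0.1,-5,0,8.5,0,0,-6,0,8.5,0,0,-5,0,8.5,0,0,-2.5,0,8.5,0,0,-1.2,0,8.5,0,0,-0.5,0,6,0,0,0,0,3,0,0,0,0,0,0,0,0,0,0,0,0,0,0]'
python3 -m pendant '[0,0,0,0,0,0,0,0,0,0,0,0,0,0,0,0,0,0,0,0]'
```

```text
time: 2.8
tool_pos: [0.5269, -0.2475, 0.0057]
tcp_rot: [0.443, 3.109, -0.001]
force: [-1.7, -1.0, 4.4]
opening: 0.0185
grasp_force: 58.5
time: 3.3
tool_pos: [0.5269, -0.2475, 0.0057]
tcp_rot: [0.443, 3.109, -0.001]
force: [-1.1, 0.1, 5.9]
opening: 0.0187
grasp_force: 58.6
```

```bash
python3 -m pendant '[0,0,0,2,0,0,0,0,5,0,0,0,0,6,0,0,0,0,6,0,0,0,0,1,0,0,0,0,0,0]'
python3 -m pendant '[0,-0.4,3,0,0,0,-0.4,5.5,0,-0.02,0,-0.4,5.5,0,-0.02,0,-0.4,5.5,0,-0.02,0,-0.4,5.5,0,-0.02,0,-0.4,5.5,0,-0.02,0,-0.4,5.5,0,-0.01,0,-0.4,5.5,0,0,0,-0.4,5,0,0,0,-0.2,3,0,0]'
python3 -m pendant '[0,0,0,0,0,0,0,0,0,0,0,0,0,0,0]'
python3 - <<'E'
from h import *
for n in("wrist","side","scene"):
    cal=arm.calibration(n); im,d=arm.camera(n); C=cloud(n,d,cal)
    cv2.imwrite(f"pics/{n}2.png",im); np.savez(n+"2.npz",im=im,d=d,C=C)
    hsv=cv2.cvtColor(im,cv2.COLOR_BGR2HSV); ok=d>0
    m=ok&(C[...,0]>.36)&(C[...,0]<.68)&(C[...,1]>.12)&(C[...,1]<.32)&(hsv[...,0]>60)&(hsv[...,0]<100)&(hsv[...,1]>40)
    P=C[m&(C[...,2]>.015)&(C[...,2]<.026)]
    if len(P): c,sz,a=cv2.minAreaRect(P[:,:2].astype(np.float32)*1000); print(n,"board",len(P),np.round(c,1),np.round(sz,1),round(a,1),P[:,2].mean().round(4))
    m=ok&(C[...,2]>.1)&(C[...,2]<.33)&(C[...,0]<.62)&(C[...,0]>.35)&(C[...,1]>.15)&(C[...,1]<.3)
    cv2.imwrite(f"pics/m_{n}.png",(m*255).astype(np.uint8))
E
```

```text
time: 4.05
tool_pos: [0.5268, -0.2472, 0.2058]
tcp_rot: [0.443, 3.109, -0.001]
force: [0.1, 0.2, -1.4]
opening: 0.0184
grasp_force: 58.8
time: 5.3
tool_pos: [0.4867, 0.25, 0.2024]
tcp_rot: [-0.61, -3.078, 0.002]
force: [-0.3, -1.1, -0.3]
opening: 0.0182
grasp_force: 58.9
time: 5.68
tool_pos: [0.4885, 0.247, 0.2042]
tcp_rot: [-0.615, -3.08, 0.001]
force: [-0.3, -0.2, -1.3]
opening: 0.0186
grasp_force: 59.0
wrist board 6377 [496.1 242.2] [ 69.3 175. ] 66.9 0.0191
side board 1379 [516.2 232.1] [ 77.2 218. ] 66.5 0.0212
scene board 422 [519.6 231. ] [ 66.1 223.7] 66.8 0.0211
```

View pics/wrist2.png

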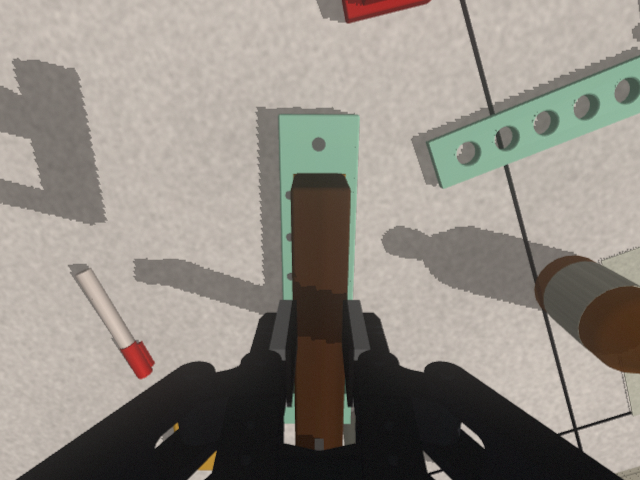

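View pics/side2.png

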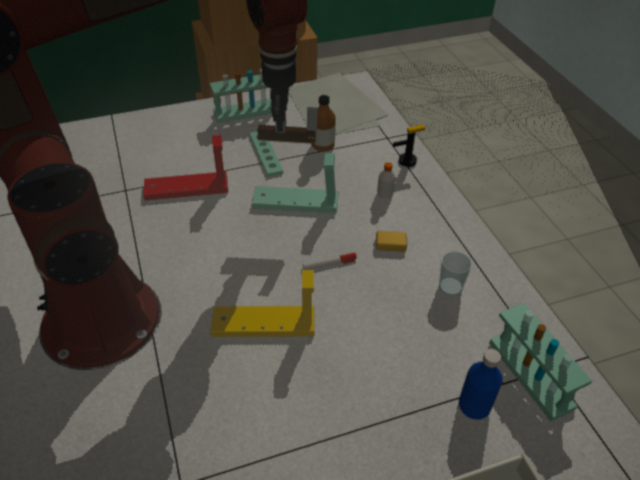

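The wrist view shows the square held over the middle of the mint board (board end at row 113, stock end at row 175). The side view shows nothing disturbed. Next I'll compute the heel-to-corner offset from the wrist cloud.

```bash
python3 - <<'E'
from h import *
Z=np.load("wrist2.npz"); C,im=Z["C"],Z["im"]
hsv=cv2.cvtColor(im,cv2.COLOR_BGR2HSV); v,u=np.mgrid[0:480,0:640]
ok=Z["d"]>0
B=C[ok&(u>255)&(u<375)&(v>100)&(v<330)&(C[...,2]>.013)&(C[...,2]<.026)&(hsv[...,0]>60)&(hsv[...,0]<100)&(hsv[...,1]>40)]
S=C[ok&(u>280)&(u<360)&(v>165)&(v<470)&(C[...,2]>.18)&(C[...,2]<.29)&(hsv[...,2]>10)&(hsv[...,0]<25)]
c,sz,a=cv2.minAreaRect(B[:,:2].astype(np.float32)*1000)
yb=np.radians(a+90) ; print("board yaw",np.degrees(yb),sz, "z",np.median(B[:,2]))
print("S n",len(S),np.percentile(S,[1,50,99],axis=0).round(4).tolist())
ux=np.array([np.cos(yb),np.sin(yb)]); uy=np.array([-ux[1],ux[0]])
b=B[:,:2]@ux; w=B[:,:2]@uy
e=b.max(); print("board end", e, np.percentile(b,99.5), "edges", np.percentile(w,[.3,99.7]))
T=S[S[:,2]>np.percentile(S[:,2],90)-.012]
s=T[:,:2]@ux; sw=T[:,:2]@uy
A=np.c_[s,sw,np.ones(len(s))]; co=np.linalg.lstsq(A,T[:,2],rcond=None)[0]; r=T[:,2]-A@co
k=abs(r)<.002; co=np.linalg.lstsq(A[k],T[k,2],rcond=None)[0]; print("top plane slopes",co,"resid",(T[k,2]-A[k]@co).std(),k.sum())
s,sw,T=s[k],sw[k],T[k]
for lo in np.arange(s.min(),s.max(),.015):
    q=(s>=lo)&(s<lo+.015)
    if q.sum()>20: print("  s %.3f z %.4f w %.4f..%.4f n %d"%(lo,np.median(T[q,2]),*np.percentile(sw[q],[1,99]),q.sum()))
print("stock end",s.max(),np.percentile(s,99.5))
t=np.array(arm.read_state()["tool_pos"]); print("tool",t[:2]@ux,t[:2]@uy,t[2],"ux",ux)
print("along: heel - corner =",(s.max()-.140)-(e-.194))
E
```

```text
board yaw 156.94805145263672 (69.25547790527344, 175.01202392578125) z 0.019134376472138788
S n 16206 [[0.4348, 0.2173, 0.2116], [0.4818, 0.2504, 0.2298], [0.5477, 0.2757, 0.2723]]
board end -0.2741124466358967 -0.2743141327630606 edges [-0.45157637 -0.38272975]
top plane slopes [-0.05701312  0.02325576  0.24536739] resid 0.001190641863174488 181
  s -0.362 z 0.2556 w -0.4280..-0.4095 n 40
  s -0.347 z 0.2552 w -0.4320..-0.4058 n 141
stock end -0.34062968445365904 -0.34077703958435657
tool -0.35284553525601303 -0.41889032114441416 0.20475241469424152 ux [-0.92015021  0.39156556]
along: heel - corner = -0.012517237817762372
```

```bash
python3 - <<'E'
from h import *
Z=np.load("wrist2.npz"); C,im=Z["C"],Z["im"]
v,u=np.mgrid[0:480,0:640]; ok=Z["d"]>0; yb=np.radians(156.95)
ux=np.array([np.cos(yb),np.sin(yb)]); uy=np.array([-ux[1],ux[0]])
T=C[ok&(u>285)&(u<355)&(v>165)&(v<445)&(C[...,2]>.215)&(C[...,2]<.245)]
s=T[:,:2]@ux; sw=T[:,:2]@uy; k=abs(sw-np.median(sw))<.02
for i in range(4):
    A=np.c_[s,sw,np.ones(len(s))]; co=np.linalg.lstsq(A[k],T[k,2],rcond=None)[0]; k=abs(T[:,2]-A@co)<.002
print("plane",co.round(4),k.sum())
s,sw,T=s[k],sw[k],T[k]
X=[]
for lo in np.arange(s.min(),s.max(),.01):
    q=(s>=lo)&(s<lo+.01)
    if q.sum()>30: a,b=np.percentile(sw[q],[1,99]); print("  s %.3f z %.4f mid %.4f wid %.4f n %d"%(lo,np.median(T[q,2]),(a+b)/2,b-a,q.sum()))
print("stock end",s.max(),np.percentile(s,99.7), "heel-corner", s.max()-.14-(-.2741-.194))
E
```

```text
plane [0.0173 0.0175 0.243 ] 13345
  s -0.418 z 0.2285 mid -0.4188 wid 0.0215 n 678
  s -0.408 z 0.2287 mid -0.4189 wid 0.0216 n 855
  s -0.398 z 0.2289 mid -0.4189 wid 0.0212 n 885
  s -0.388 z 0.2291 mid -0.4190 wid 0.0212 n 952
  s -0.378 z 0.2293 mid -0.4189 wid 0.0200 n 941
  s -0.368 z 0.2295 mid -0.4188 wid 0.0183 n 942
  s -0.358 z 0.2296 mid -0.4188 wid 0.0183 n 991
  s -0.348 z 0.2298 mid -0.4188 wid 0.0213 n 1121
  s -0.338 z 0.2299 mid -0.4186 wid 0.0215 n 1305
  s -0.328 z 0.2301 mid -0.4187 wid 0.0213 n 1390
  s -0.318 z 0.2303 mid -0.4187 wid 0.0214 n 1483
  s -0.308 z 0.2305 mid -0.4187 wid 0.0214 n 1600
  s -0.298 z 0.2300 mid -0.4185 wid 0.0202 n 202
stock end -0.2970115127349407 -0.2973688921343534 heel-corner 0.031088487265059306
```

```bash
python3 -m pendant '[0,-0.05,-0.15,-4,0,0,0,0,-5,0,0,0,0,-5,0,0,0,0,-2.5,0,0,0,0,-0.8,0,0,0,0,0,0,0,0,0,0,0]'
python3 -m pendant '[0,0,0,-0.2,0,0,0,0,0,0,0,0,0,0,0]'
python3 - <<'E'
from h import *
print(arm.read_state()["force"], arm.read_state()["tool_pos"],arm.read_state()["wrist_torque"])
E
```

```text
time: 6.7
tool_pos: [0.4892, 0.2467, 0.0335]
tcp_rot: [0.613, 3.079, 0.002]
force: [0.0, -0.9, -1.5]
opening: 0.0186
grasp_force: 59.0
time: 7.08
tool_pos: [0.4881, 0.2465, 0.03]
tcp_rot: [0.613, 3.081, 0.0]
force: [-0.4, 0.9, -0.5]
opening: 0.0185
grasp_force: 59.0
[-0.36888859  0.91880683 -0.54534919] [0.48812198 0.24653689 0.03000753] [0.02370552 0.01235268 0.00380639]
```

```bash
python3 -m pendant '[0,0,0,-0.2,0,0,0,0,0,0,0,0,0,0,0]'
python3 -m pendant '[0,0,0,-0.15,0,0,0,0,0,0,0,0,0,0,0]'
```

```text
time: 7.45
tool_pos: [0.488, 0.2465, 0.0278]
tcp_rot: [-0.613, -3.081, -0.0]
force: [0.1, -0.2, -1.9]
opening: 0.0186
grasp_force: 59.0
time: 7.82
tool_pos: [0.4881, 0.2465, 0.0264]
tcp_rot: [0.613, 3.081, 0.0]
force: [0.5, -0.2, -0.4]
opening: 0.018
grasp_force: 59.1
```

```bash
python3 -m pendant '[0,0,0,-0.1,0,0,0,0,0,0,0,0,0,0,0]'
python3 -m pendant '[0,0,0,-0.1,0,0,0,0,0,0,0,0,0,0,0]'
```

```text
time: 8.2
tool_pos: [0.4882, 0.2465, 0.0258]
tcp_rot: [0.613, 3.081, 0.0]
force: [-2.1, -0.8, 4.7]
opening: 0.0182
grasp_force: 60.5
time: 8.57
tool_pos: [0.4882, 0.2465, 0.0256]
tcp_rot: [0.613, 3.081, 0.0]
force: [-6.0, -1.6, 14.0]
opening: 0.0185
grasp_force: 62.2
```

Contact with the board is at TCP z ≈ 0.0258. I'll ease off a little and slide towards the post.

```bash
python3 -m pendant '[0,0,0,0.15,0,0,0.46,-0.2,0,0,0,0.46,-0.2,0,0,0,0.46,-0.2,0,0,0,0.46,-0.2,0,0,0,0,0,0,0,0,0,0,0,0]'
python3 -m pendant '[0,0.28,-0.12,0,0,0,0.28,-0.12,0,0,0,0,0,0,0,0,0,0,0,0]'
python3 - <<'E'
from h import *
im,d=arm.camera("side"); cr=im[120:225,235:375]; cv2.imwrite("pics/crop3.png",cv2.resize(cr,None,fx=5,fy=5,interpolation=cv2.INTER_CUBIC))
print(arm.read_state()["wrist_torque"])
E
```

```text
time: 9.45
tool_pos: [0.5068, 0.2383, 0.0258]
tcp_rot: [0.613, 3.08, -0.0]
force: [0.7, -0.1, 1.3]
opening: 0.0183
grasp_force: 59.4
time: 9.95
tool_pos: [0.5121, 0.2361, 0.0258]
tcp_rot: [0.613, 3.081, 0.0]
force: [-0.5, 1.0, 0.4]
opening: 0.0183
grasp_force: 59.6
[0.13614434 0.18006285 0.00140632]
```

View pics/crop3.png

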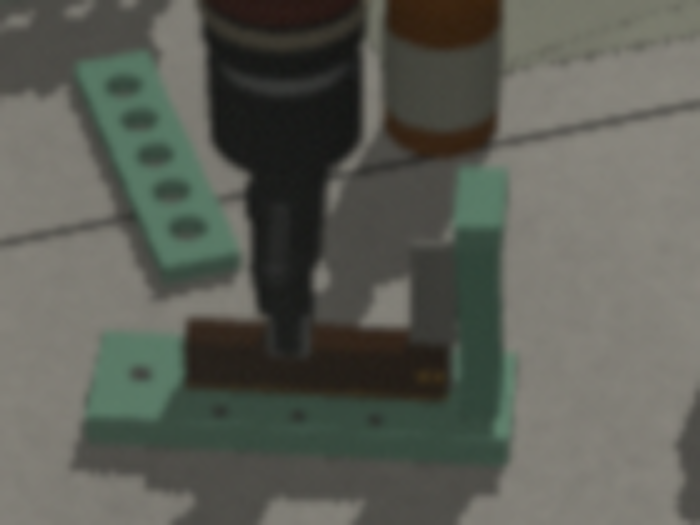

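The crop shows the blade (412–455, row 290) at the post's inner face (x≈457), with the stock on the board. By my reckoning about 5 mm remain.

```bash
python3 -m pendant '[0,0.18,-0.08,0,0,0,0.18,-0.08,0,0,0,0,0,0,0,0,0,0,0,0]'
python3 -m pendant '[0,0.09,-0.04,0,0,0,0,0,0,0,0,0,0,0,0]'
python3 -m pendant '[0,0.09,-0.04,0,0,0,0,0,0,0,0,0,0,0,0]'
```

```text
time: 10.5
tool_pos: [0.5158, 0.2344, 0.0258]
tcp_rot: [0.613, 3.081, -0.0]
force: [-0.9, 0.1, 1.0]
opening: 0.018
grasp_force: 59.5
time: 10.88
tool_pos: [0.5165, 0.2341, 0.0258]
tcp_rot: [-0.613, -3.081, -0.0]
force: [-2.1, 0.8, 1.4]
opening: 0.0183
grasp_force: 59.6
time: 11.25
tool_pos: [0.5165, 0.2341, 0.0258]
tcp_rot: [-0.612, -3.08, -0.001]
force: [-5.8, 2.4, 4.0]
opening: 0.0181
grasp_force: 60.2
```

The firm stop has been reached. Now I'll press down lightly.

```bash
python3 -m pendant '[0,0,0,-0.06,0,0,0,0,0,0,0,0,0,0,0]'
python3 -m pendant '[0,0.05,-0.02,0,0,0,0,0,0,0,0,0,0,0,0,0,0,0,0,0]'
python3 - <<'E'
from h import *
for n in("side","scene","wrist"):
    cal=arm.calibration(n); im,d=arm.camera(n); C=cloud(n,d,cal); hsv=cv2.cvtColor(im,cv2.COLOR_BGR2HSV)
    cv2.imwrite(f"pics/{n}4.png",im)
    yb=np.radians(156.95); ux=np.array([np.cos(yb),np.sin(yb)]); uy=np.array([-ux[1],ux[0]])
    s=C[...,:2]@ux; w=C[...,:2]@uy; z=C[...,2]; ok=d>0
    if n=="wrist":
        k=ok&(abs(w+.417)<.009)&(z>.04)&(z<.065)&(s<-.3)&(s>-.345)
        print("stock top slope",np.polyfit(s[k],z[k],1),k.sum(), np.median(z[k]))
        g=(hsv[...,0]>60)&(hsv[...,0]<100)&(hsv[...,1]>40)
        k=ok&g&(abs(w+.417)<.036)&(z>.01)&(z<.03); print("board slope",np.polyfit(s[k],z[k],1)[0], "end",s[k].max(), "edges",w[k].min(),w[k].max())
        k=ok&(abs(w+.417)<.009)&(z>.04)&(z<.065)&(s<-.25); print("stock end",s[k].max())
    else:
        k=ok&(s<-.44)&(s>-.51)&(abs(w+.417)<.03)&(z>.035)&(z<.15)&(hsv[...,0]>60)&(hsv[...,0]<100)&(hsv[...,1]>40)
        for zz in np.arange(.04,.15,.02):
            q=k&(abs(z-zz)<.01)
            if q.sum(): print(n,zz.round(2),np.percentile(s[q],[3,50,97]).round(4),q.sum())
im=cv2.imread("pics/side4.png"); cr=im[120:225,235:375]; cv2.imwrite("pics/crop4.png",cv2.resize(cr,None,fx=5,fy=5,interpolation=cv2.INTER_CUBIC))
st=arm.read_state(); print(st["force"],st["tool_pos"],st["wrist_torque"])
E
```

```text
time: 11.62
tool_pos: [0.5166, 0.2341, 0.0257]
tcp_rot: [-0.612, -3.08, -0.001]
force: [-8.6, 3.3, 8.2]
opening: 0.0184
grasp_force: 61.2
time: 12.12
tool_pos: [0.5166, 0.2341, 0.0257]
tcp_rot: [-0.611, -3.079, -0.001]
force: [-10.1, 2.3, 10.7]
opening: 0.0187
grasp_force: 61.5
side 0.04 [-0.4882 -0.4783 -0.4706] 34
side 0.06 [-0.4882 -0.4802 -0.4703] 47
side 0.08 [-0.485  -0.4774 -0.4698] 45
side 0.1 [-0.4869 -0.4769 -0.4693] 48
side 0.12 [-0.4863 -0.4784 -0.4689] 54
side 0.14 [-0.4906 -0.4796 -0.4695] 112
scene 0.04 [-0.4926 -0.4882 -0.4829] 75
scene 0.06 [-0.4934 -0.4891 -0.484 ] 107
scene 0.08 [-0.4931 -0.4887 -0.4797] 99
scene 0.1 [-0.4938 -0.4886 -0.4825] 106
scene 0.12 [-0.4924 -0.4888 -0.4841] 94
scene 0.14 [-0.496  -0.4902 -0.4702] 166
stock top slope [-0.15828112 -0.00242822] 2442 0.05116582523041795
board slope -0.004654231486917973 end -0.2739798059258489 edges -0.4520307705076994 -0.3822045129121578
stock end -0.32786757242484027
[-9.66561302  3.36988029  9.6101395 ] [0.51660057 0.23406653 0.02566804] [0.55817188 2.21347651 0.01710738]
```

View pics/crop4.png

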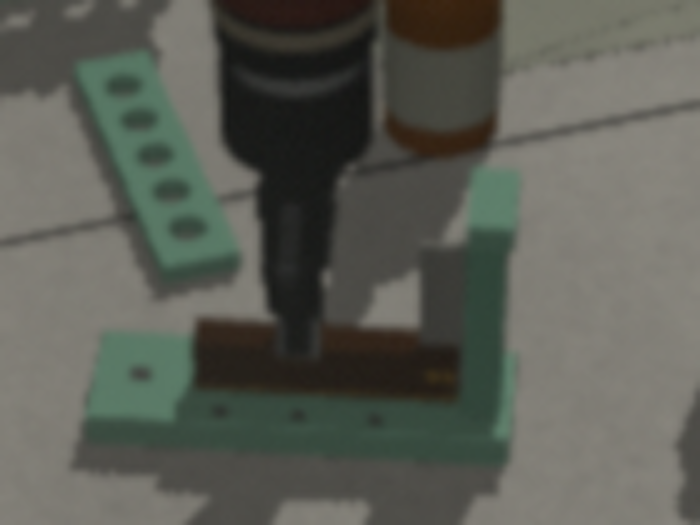

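The crop shows the post upright with the blade flat against it. The post's outer face is at the same distance at every height, and the heel is within 1 mm of the corner. I'll check the square's tilt once more before handing in.

```bash
python3 - <<'E'
from h import *
cal=arm.calibration("wrist"); im,d=arm.camera("wrist"); C=cloud("wrist",d,cal)
yb=np.radians(156.95); ux=np.array([np.cos(yb),np.sin(yb)]); uy=np.array([-ux[1],ux[0]])
s=C[...,:2]@ux; w=C[...,:2]@uy; z=C[...,2]
k=(d>0)&(abs(w+.417)<.009)&(abs(z-.052)<.006)&(s<-.33)&(s>-.45)
for i in range(3):
    p=np.polyfit(s[k],z[k],1); k&=abs(z-np.polyval(p,s))<.0015
print("slope",p[0],k.sum(),s[k].min(),s[k].max(),"side tilt",np.polyfit(w[k],z[k],1)[0])
st=arm.read_state(); print(st["force"],st["grasp_force"],abs(st["dq"]).max())
E
```

```text
slope 0.0001186952394257747 11139 -0.44951681589875003 -0.3300071572333774 side tilt 0.014771015993324352
[-11.34782868   1.58971798  10.78683914] 61.49447903037071 0.0020433171773726845
```

The stock is level, and it presses about 10 N on both faces. Handing in.

```bash
python3 -c "
from station import arm
print(arm.finish_job())"
```

```text
the job is handed in; nothing more can be done
None
```

I handed in the job at about 12 s with the post upright, the square still gripped and seated within about 1 mm of the corner, pressing about 10 N on both board and post; I moved nothing else on the bench, and no verdict came back.

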